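# Lift a boxed kit on the banding stand with its cam lever

### The job

Push the boxed kit across the stand's deck until it sits centred and square in the yellow corner marks, over the blue lift pad. Then swing the red cam lever up to its highest lift, pointing straight up, so that the pad alone raises the box clear of the deck for the lot band to be slipped under it. Finish while still holding the lever there by its black grip, as it springs back when let go, and leave everything else where it is.

Things in the scene. Friction and masses are not known exactly. Their poses are not given: they have to be found in the camera images.
- stand: Banding stand fixed to the table: white deck 240 mm (its x) by 300 mm (its y), top 75 mm above the table, on aluminium sides. Origin: centre of its underside at table height; z up, x roughly away from the robot, y to its left. The lever is on its right (-y) side.
- spot (a point): Centre of the box's place, on the deck's top surface, between four yellow corner marks (a 150 x 100 mm outline, long side along the stand's x); 70 mm to the -y side of the stand's origin, 75 mm up. The lift pad lies under it.
- pad: Blue lift pad, 80 mm (x) by 70 mm (y), in a window of the deck, origin at the centre of its top. With the lever down its top is 2 mm below the deck; the lever raises it straight up by about 15 mm at the most, so 13 mm above the deck.
- kit_box: The boxed model kit to be banded, red and blue with a yellow strip, 150 mm (its x) by 100 mm (its y), 45 mm high, about 0.25 kg, loose on the deck (friction about that of card on laminate); too wide to be gripped. Origin: centre of its underside. It starts on the left (+y) half of the deck, its long side roughly along the stand's x.
- cam (a joint): Angle of the red cam lever about a level axis along the stand's y. 0: down at its stop, pointing to the stand's -x (towards the robot), 0.17 rad above level; grows as it swings up and over to +x. At 1.4 it points straight up and the pad is highest; beyond, the pad sinks again; stop at 1.95. A spring (about 0.2 N m down, 0.46 N m upright: some 4 N at the grip) swings it back unless held.
- grip: Black round crank grip at the lever's end, standing out to the stand's -y: 22 mm across, 62 mm long, along its own y. Origin at its centre, 40 mm outboard of the bar; 60 mm above the table with the lever down, 160 mm upright. It spins freely on its pin, so a gripper can pinch it from above and stay pointing down while following the arc.
- lever_axis (a point): Point on the lever's turning axis, 40 mm above the table, in line with the centre of the grip: the grip's centre circles it at 120 mm in the stand's x-z plane. The lever's arm is a red flat bar 8 mm thick, 40 mm nearer the stand than this point, just outside its right side.
- paint_pot: small green paint pot, 24 mm across, 30 mm high, loose near a far corner of the stand's deck; origin under its centre. Leave alone.
- tape_roll: bare cardboard-brown tape roll lying flat, 80 mm across, 25 mm high; origin under its centre. Leave alone.
- toy_car: green toy car, 75 x 34 mm, 32 mm high; origin under its centre. Leave alone.
- model_plane: grey model aeroplane, 150 mm span, 130 mm long, 41 mm high; origin under its centre. Leave alone.
- small_kit: small white and green boxed kit, 120 x 80 x 30 mm; origin under its centre. Leave alone.
- mug: blue ceramic mug, 76 mm across, 90 mm high; origin under its centre. Leave alone.
- stapler: red and black stapler, 120 x 32 mm, 37 mm high; origin under its centre. Leave alone.

How it is judged:
On the way:
1. the box is within 15 mm of the centre of its marked place and square to 0.2 rad, with the lever still down and the box on the deck (horizontal distance between kit_box and spot below 0.015 m and angle between the x axis of kit_box and the x axis of stand, either way round below 0.2 rad and value of joint cam below 0.25 rad and z of kit_box in the frame of stand below 0.079 m and linear speed of kit_box below 0.02 m/s), for 0.2 s.
At the end, for the whole second after the job is handed in: the lever is held at rest within 0.15 rad of straight up (joint 1.4) by the fingers on its black grip (over 1.5 N); the box rests level (0.06 rad) on the pad alone, at least 8 mm above the deck, untouched by the robot, still within 15 mm of its marked place and square to 0.2 rad (horizontal distance between kit_box and spot below 0.015 m and angle between the x axis of kit_box and the x axis of stand, either way round below 0.2 rad and value of joint cam between 1.25 and 1.55 rad and velocity of joint cam between -0.1 and 0.1 rad/s and z of kit_box in the frame of stand above 0.083 m and angle between kit_box's own z axis and vertical below 0.06 rad and contact force between kit_box and pad above 1 N and contact force between each of the fingers, the arm and kit_box below 0.2 N and contact force between the fingers and grip above 1.5 N and linear speed of kit_box below 0.02 m/s); the arm keeps its last pose, push and grip.
It fails at once if a bystander is moved by more than 25 mm (distance of any of paint_pot, tape_roll, toy_car, model_plane, small_kit, mug, stapler from where it was at the start of the episode above 0.025 m).
It fails at once if the box is tipped or knocked off the stand (angle between kit_box's own z axis and vertical above 0.3 rad or z of kit_box in the frame of stand below 0.06 m).
It also fails if it takes over 50 s, if anything falls off the work surface, if the arm or the gripper's body presses on something with over 40 N, if the wrist force passes 120 N, or if a joint passes its speed limit or range.

### The arm

A 7-joint arm with a two-finger parallel gripper is mounted at the origin on the work surface. World frame = base frame: x ahead of the robot, y to its left, z up, the work surface at z = 0. Lengths are in m, angles in rad, forces in N, time in s.
With the tool pointing down it reaches from about 0.425 to 0.95 m from the base axis. Payload 16.7 kg.
Tool frame: the origin (TCP) lies between the finger pads; the fingertips stand 19 mm ahead of it and the grasp point (between the pads) is the TCP; z points along the fingers, y is the line along which they close (so a half turn about z gives the same grasp; the last joint's range is limited). The gripper opens to 94 mm and grips with 3 to 60 N. Pads are 16 mm wide; open, the fingers measure 119 mm over their backs; the gripper's body (75 mm by 177 mm) begins 78 mm behind the grasp point.
Start: joints at [1.111, 0.426, 0.074, 1.606, -0.034, 1.111, -0.067], TCP at [0.206, -0.643, 0.224] pointing down, gripper open.
Joint ranges: [-2.85, 2.85], [-0.5, 2.14], [-1.23, 1.37], [0.21, 2.46], [-1.02, 4.16], [0.16, 2.05], [-2.73, 2.73]. Speed limits (rad/s): [1.89, 1.89, 2.39, 2.39, 3.01, 3.01, 3.01].

### API

Orientations are given as a 3x3 rotation matrix whose columns are the frame's x, y, z axes.
In Python, from station import r gives the robot as it stands. The module is installed in compiled form; this text tells all that it offers.
- The arm moves only by the tool play_rows, never from a script. Its argument "targets" is a list of rows, each a list of 3 entries, a list of its own where there are three numbers: the turn, a rotation vector about the tool's x, y, z in degrees, then the shift along the tool's x, y, z in cm, then the closure, from 0 (fully open) to 1 (shut). In form: [[[rx, ry, rz], [tx, ty, tz], hand], ...]. A call has 1 to 20 rows; each row shifts and turns the commanded pose from where the row before left it, along the tool's axes as they then stand; what a row does not reach is not made up. A row lasts 1/12 s, in which the tool goes at most 41.7 mm and 7.16 degrees, less where a joint would pass 70% of its speed; a pose out of reach is approached as far as the arm can. A call with a gripper value outside its range is refused whole. The fingers move at their own pace and stop on an object; "newtons" is the grip in N (left out, the last holds). Time passes only in rows, so rows that do not move let the fingers close. It gives the time, the measured TCP pose, the force, the opening and the grip force at its end, in the units of the state.
- r.state(): the state, without advancing time (a new reading comes with each control period).
- r.get_image(name): name is "side" or "top" or "wrist"; returns the picture (384x512x3 uint8, red, green, blue); there is no depth.
- r.calibration(name): a dict with "camera_matrix" (3x3 intrinsics, pixels), "origin" and "attitude" of the camera in the world. Camera axes: x right, y up, looking along -z (the intrinsics and any distortion apply to the point x, -y, -z); pixel columns grow to the right and rows downward; lengths in m; the calibration is good to about 2 mm. A picture is of the moment at which its call begins: read the wrist's pose just before it. calibration takes no time and is no camera call; for the wrist camera it gives the pose at the moment of the call.
- r.hand_in(): hands the job in; it is judged then, once.
The state is a dict: "clock": time; "joint_positions": joint angles; "joint_vel": joint speeds; "effort": joint torques, N m; "ee_pos": TCP position; "tool_rot": TCP orientation; "force": force on the tool from outside, world axes, zero at the start; "torque": the same for the moment, N m; "finger_gap": opening from 0.0 (shut) to 1.0 (fully open); "gripper_force": force on a finger pad.
Only numpy, scipy, OpenCV 4.12 (cv2) and the standard library are available. Lean on these libraries where they do the work, as an engineer would, in place of code of your own. Each camera call takes 0.05 s, during which the arm holds its last target. There are 200 camera calls.

## Working session

There is one attempt and no reset: what is moved stays moved. The work goes in short steps, Python scripts to look and compute and a tool call to move; the robot and the scene stay as the last step left them, time stands still between calls to the robot, and variables do not carry over. Pictures are saved under pics/ and viewed, at most 10 in all, crops included, and the job is handed in when it is done.

Besides the shell and the picture viewer there is one more tool, called after "Request:" as name(argument=value, ...) on one line, values as JSON. play_rows: Moves the arm, as the interface text tells. Its arguments: {"type":"object","properties":{"targets":{"type":"array","items":{"type":"array"}},"newtons":{"type":"number"}},"required":["targets"]}

```bash
mkdir -p pics
cat > h.py <<'E'
import numpy as np, cv2
from station import r
def cal(n):
    c=r.calibration(n); return np.array(c["camera_matrix"]),np.array(c["origin"]),np.array(c["attitude"]),c
def ray(n,uv,c=None):
    K,o,R,_=c or cal(n); d=np.linalg.inv(K)@np.array([uv[0],uv[1],1.0]); return o,R@np.array([d[0],-d[1],-d[2]])
def onz(n,uv,z,c=None):
    o,d=ray(n,uv,c); return o+d*(z-o[2])/d[2]
def tri(a,b):
    (o1,d1),(o2,d2)=a,b; t=np.linalg.lstsq(np.c_[d1,-d2],o2-o1,rcond=None)[0]
    p,q=o1+d1*t[0],o2+d2*t[1]; return (p+q)/2,np.linalg.norm(p-q)
def save(n,f):
    im=r.get_image(n); cv2.imwrite("pics/"+f,im[:,:,::-1]); return im
E
python3 - <<'E'
from h import *
for n in("side","top"):
    save(n,n+"0.png"); c=cal(n); print(n,c[3])
s=r.state(); print(s["clock"],s["ee_pos"],s["tool_rot"],s["force"])
E
```

```text
side {'camera_matrix': array([[421.14047479,   0.        , 253.11858124],
       [  0.        , 421.14047479, 187.2611469 ],
       [  0.        ,   0.        ,   1.        ]]), 'origin': array([0.24834909, 0.94337564, 0.77603757]), 'attitude': array([[-0.95597082,  0.16594649, -0.24203628],
       [-0.29344885, -0.54829002,  0.7831129 ],
       [-0.00275124,  0.81965835,  0.57284607]])}
top {'camera_matrix': array([[476.65221156,   0.        , 253.39290448],
       [  0.        , 476.65221156, 190.91033399],
       [  0.        ,   0.        ,   1.        ]]), 'origin': array([ 0.25229806, -0.06437235,  1.67190654]), 'attitude': array([[-0.02168609,  0.98096878, -0.1929507 ],
       [-0.99964349, -0.0242826 , -0.01110185],
       [-0.01557591,  0.19264116,  0.98114564]])}
0.1 [ 0.20567272 -0.64251704  0.22387024] [[ 9.52404033e-01  3.04838322e-01 -3.94621445e-04]
 [ 3.04838573e-01 -9.52403453e-01  1.05193496e-03]
 [-5.51687386e-05 -1.12216294e-03 -9.99999369e-01]] [ 0.28831577 -0.33392717  0.10714537]
```

View pics/side0.png

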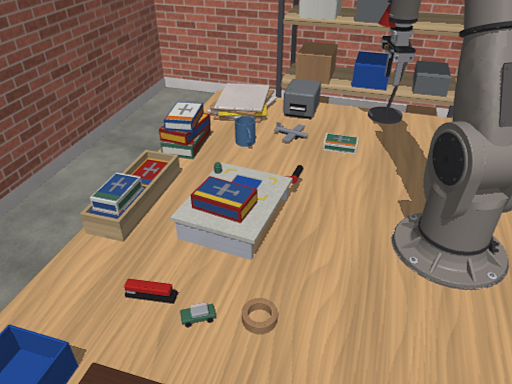

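View pics/top0.png

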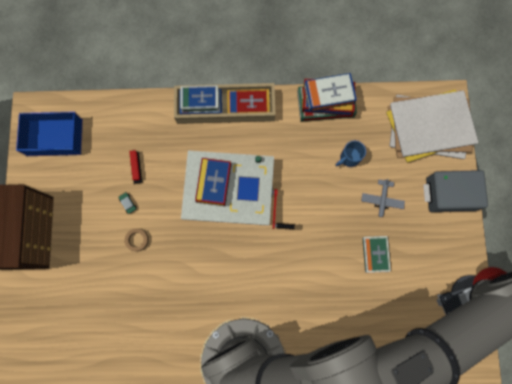

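The side view shows the stand around (235,205), the box at (225,197) and the grip at (297,172). The top view shows the deck corners near (187,152), (275,155), (271,224) and (182,218), with the pad at (248,188), the box at (213,181) and the grip at (286,226).

```bash
cat > m.py <<'E'
from h import *
def quads(n,roi):
    im=cv2.imread(f"pics/{n}0.png"); x0,y0,x1,y1=roi; c=im[y0:y1,x0:x1]; h=cv2.cvtColor(c,cv2.COLOR_BGR2HSV)
    H,S,V=[h[...,i].astype(int) for i in range(3)]
    M={"blue":(H>100)&(H<130)&(S>140)&(V>60),"white":(S<45)&(V>140),"black":(V<45),"red":((H<8)|(H>172))&(S>150)&(V>60),"yel":(H>20)&(H<32)&(S>110)&(V>120)}
    for k,m in M.items():
        cs,_=cv2.findContours(m.astype(np.uint8),cv2.RETR_EXTERNAL,cv2.CHAIN_APPROX_NONE)
        for q in cs:
            a=cv2.contourArea(q)
            if a>4:
                q=q+np.array([x0,y0]); mo=cv2.moments(q); print(n,k,a,np.round([mo["m10"]/mo["m00"],mo["m01"]/mo["m00"]],1),np.round(cv2.boxPoints(cv2.minAreaRect(q))).astype(int).tolist())
quads("top",(175,140,305,240)); quads("side",(165,150,312,260))
E
python3 m.py
python3 - <<'E'
import cv2,numpy as np
a=cv2.imread("pics/top0.png")[140:240,170:310]; b=cv2.imread("pics/side0.png")[155:260,165:312]
a=cv2.resize(a,(700,500),interpolation=2)
cv2.imwrite("pics/topc.png",a)
E
```

```text
top blue 222.5 [213.8 191.5] [[203, 198], [206, 180], [224, 182], [222, 200]]
top blue 353.0 [247.9 188.4] [[238, 198], [239, 177], [258, 179], [256, 200]]
top blue 187.0 [217.1 168.4] [[207, 174], [209, 160], [227, 164], [225, 177]]
top white 5764.5 [227.3 188. ] [[181, 219], [185, 150], [274, 156], [269, 225]]
top black 34.5 [284.7 225.8] [[278, 224], [293, 224], [293, 227], [278, 227]]
top red 60.5 [274.6 205.4] [[271, 227], [274, 189], [277, 189], [274, 227]]
top yel 130.0 [201.7 179.3] [[197, 198], [203, 159], [207, 160], [201, 199]]
side blue 184.5 [215.2 208.4] [[193, 204], [194, 199], [237, 212], [236, 217]]
side blue 457.0 [226.2 189.9] [[199, 190], [203, 175], [252, 189], [248, 204]]
side blue 162.5 [246.9 181.2] [[233, 182], [234, 175], [260, 180], [259, 188]]
side white 4194.5 [231.  215.7] [[165, 235], [191, 149], [291, 178], [266, 264]]
side white 93.5 [179.1 152. ] [[165, 150], [190, 150], [190, 155], [165, 155]]
side black 45.5 [297.6 170.6] [[293, 174], [298, 164], [303, 167], [297, 177]]
side red 661.0 [219. 207.] [[190, 218], [191, 186], [256, 189], [254, 222]]
side red 29.5 [294.3 178.5] [[289, 176], [295, 173], [299, 181], [293, 184]]
side yel 10.0 [263.2 197.4] [[258, 198], [267, 194], [268, 197], [259, 201]]
side yel 49.5 [248.5 205.8] [[239, 215], [255, 195], [257, 197], [242, 217]]
side yel 146.5 [217.5 198.6] [[194, 194], [195, 190], [241, 203], [240, 207]]
side yel 10.0 [274.  179.8] [[269, 178], [272, 175], [278, 181], [275, 184]]
side yel 8.0 [228.9 169.8] [[224, 169], [235, 167], [236, 170], [225, 172]]
```

View pics/topc.png

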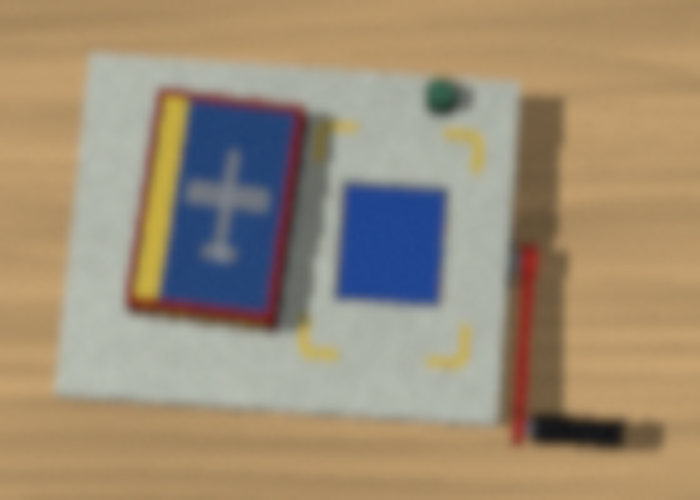

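The crop shows deck corners at crop pixels (91,53), (520,80), (497,425) and (57,397). The box top spans (161,90), (305,107), (275,318) and (129,303). The mark corners are near (483,132), (468,365), (302,357) and (320,125), the pad is centred at (391,243), and the grip spans (533..624, 431). Crop to image is divide by 5, plus (170,140).

Run:
```python
from h import *
np.set_printoptions(precision=4,suppress=True)
f=lambda L:[(170+u/5,140+v/5) for u,v in L]
def show(n,L,z):
    P=np.array([onz("top",p,z) for p in f(L)]); e=np.roll(P,-1,0)-P
    print(n,"c",P.mean(0),"len",np.linalg.norm(e,axis=1),"ang",np.degrees(np.arctan2(e[:,1],e[:,0])))
show("deck",[(91,53),(520,80),(497,425),(57,397)],.075)
show("marks",[(320,125),(483,132),(468,365),(302,357)],.075)
show("pad",[(343,185),(447,188),(440,303),(336,297)],.073)
show("box",[(161,90),(305,107),(275,318),(129,303)],.12)
print("grip tri",tri(ray("top",f([(578,431)])[0]),ray("side",(297.8,170.6))))
print("grip z.06",onz("top",f([(578,431)])[0],.06))
print("pad tri",tri(ray("top",(247.9,188.4)),ray("side",(246.9,181.2))), "yel strip tri", tri(ray("top",(201.7,179.3)),ray("side",(217.5,198.6))))
```

```text
deck c [0.5812 0.0397 0.075 ] len [0.299  0.2407 0.2981 0.2417] ang [-95.2132 174.5942  84.9856  -5.2017]
marks c [ 0.5743 -0.0303  0.075 ] len [0.1127 0.1626 0.1126 0.1623] ang [-93.9985 174.8746  85.8374  -5.1073]
pad c [ 0.5752 -0.029   0.073 ] len [0.0716 0.0804 0.071  0.0784] ang [-93.1372 175.2187  85.2494  -4.3933]
box c [0.5955 0.0855 0.12  ] len [0.098  0.145  0.0975 0.1468] ang [-98.4028 171.4095  82.6752  -8.3692]
grip tri (array([ 0.4425, -0.1525,  0.0673]), np.float64(0.0024028459667282676))
grip z.06 [ 0.4446 -0.1528  0.06  ]
pad tri (array([ 0.5708, -0.0284,  0.0832]), np.float64(0.006069105575946344)) yel strip tri (array([0.6   , 0.1246, 0.1212]), np.float64(0.0019600969181280113))
```

Request:
play_rows(targets=[[[0,0,-6.7],[0,0,0],0],[[0,0,-6.7],[0,0,0],0],[[0,0,-6.7],[0,0,0],0],[[0,0,-6.7],[0,0,0],0],[[0,0,-6.7],[0,0,0],0],[[0,0,-6.7],[0,0,0],0],[[0,0,-6.7],[0,0,0],0],[[0,0,-6.7],[0,0,0],0],[[0,0,-6.7],[0,0,0],0],[[0,0,-6.7],[0,0,0],0],[[0,0,0],[3,1.15,0],0],[[0,0,0],[3,1.15,0],0],[[0,0,0],[3,1.15,0],0],[[0,0,0],[3,1.15,0],0],[[0,0,0],[3,1.15,0],0],[[0,0,0],[3,1.15,0],0],[[0,0,0],[3,1.15,0],0],[[0,0,0],[3,1.15,0],0],[[0,0,0],[3,1.15,0],0],[[0,0,0],[3,1.15,0],0]])

```text
clock: 1.77
ee_pos: [0.348, -0.3531, 0.2243]
tool_rot: [[0.092, 0.996, -0.0], [0.996, -0.092, 0.0], [0.0, -0.0, -1.0]]
force: [1.1, -0.3, -0.6]
finger_gap: 1.002
gripper_force: 0.0
```

Request:
play_rows(targets=[[[0,0,0],[3,1.15,0],0],[[0,0,0],[3,1.15,0],0],[[0,0,0],[3,1.15,0],0],[[0,0,0],[3,1.15,0],0],[[0,0,0],[3,1.15,0],0],[[0,0,0],[3,1.15,0],0],[[0,0,0],[3,1.15,0],0],[[0,0,0],[3,1.15,0],0],[[0,0,0],[3,1.15,0],0],[[0,0,0],[3,1.15,0],0],[[0,0,0],[3,1.15,0],0],[[0,0,0],[3,1.15,0],0],[[0,0,0],[3,1.15,0],0],[[0,0,0],[3,1.15,0],0],[[0,0,0],[3,1.15,0],0],[[0,0,0],[3,1.15,0],0],[[0,0,0],[3,1.15,0],0],[[0,0,0],[3,1.15,0],0],[[0,0,0],[0,0,0],0],[[0,0,0],[0,0,0],0]])

```text
clock: 3.43
ee_pos: [0.6031, 0.1661, 0.2238]
tool_rot: [[0.089, 0.996, -0.001], [0.996, -0.089, 0.001], [0.001, -0.001, -1.0]]
force: [-0.2, -0.1, 1.4]
finger_gap: 1.002
gripper_force: 0.0
```

Run:
```python
from h import *
import pickle
c=cal("wrist"); save("wrist","w1.png"); pickle.dump(c,open("w1.pkl","wb")); print(r.state()["ee_pos"],c)
```

```text
[0.60298731 0.16443881 0.22384502] (array([[280.89904462,   0.        , 256.71011766],
       [  0.        , 280.89904462, 196.88372005],
       [  0.        ,   0.        ,   1.        ]]), array([0.60990179, 0.2337394 , 0.38380744]), array([[ 0.99609791,  0.08520609,  0.02299734],
       [-0.08823068,  0.9675437 ,  0.23680063],
       [-0.00207408, -0.23790568,  0.97128605]]), {'camera_matrix': array([[280.89904462,   0.        , 256.71011766],
       [  0.        , 280.89904462, 196.88372005],
       [  0.        ,   0.        ,   1.        ]]), 'origin': array([0.60990179, 0.2337394 , 0.38380744]), 'attitude': array([[ 0.99609791,  0.08520609,  0.02299734],
       [-0.08823068,  0.9675437 ,  0.23680063],
       [-0.00207408, -0.23790568,  0.97128605]])})
```

View pics/w1.png

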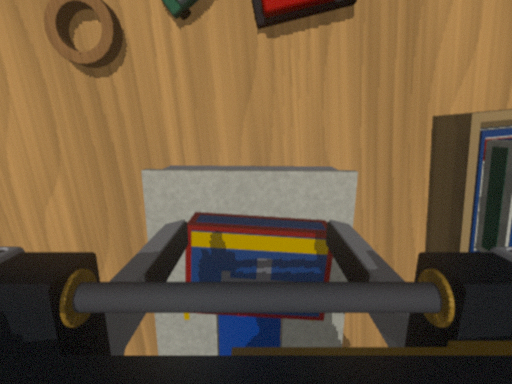

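The wrist view shows the box's +y face: bottom edge (195,214)–(329,222), top edge (188,230)–(329,242). The deck's +y edge is at (143,170)–(356,170).

Run:
```python
from h import *
import pickle
c=pickle.load(open("w1.pkl","rb"))
S=np.array([.575,-.030]);a=np.radians(-5.1);ex=np.array([np.cos(a),np.sin(a)]);ey=np.array([-np.sin(a),np.cos(a)])
f=lambda u,v,z:(lambda p:np.round([(p[:2]-S)@ex,(p[:2]-S)@ey],4))(onz("",(u,v),z,c))
for n,u,v,z in[("bot",195,214,.075),("bot",329,222,.075),("top",188,231,.12),("top",329,243,.12),("deck",143,170,.075),("deck",356,170,.075)]: print(n,f(u,v,z))
t=r.state()["ee_pos"][:2]; print((t-S)@ex,(t-S)@ey)
```

```text
bot [-0.0602  0.1698]
bot [0.0944 0.1603]
top [-0.0577  0.1661]
top [0.0836 0.1535]
deck [-0.1152  0.2206]
deck [0.1204 0.2209]
0.010592007958042377 0.19615694666057176
```

Request:
play_rows(targets=[[[0,0,0],[0,0,2.5],0],[[0,0,0],[0,0,2.5],0],[[0,0,0],[0,0,2.5],0],[[0,0,0],[0,0,2.5],0],[[0,0,0],[0,0,1.5],0],[[0,0,0],[0,0,0.8],0],[[0,0,0],[0,0,0],0],[[0,0,0],[0,0,0],0]])

```text
clock: 4.15
ee_pos: [0.6035, 0.1635, 0.1021]
tool_rot: [[0.092, 0.996, 0.0], [0.996, -0.092, -0.0], [-0.0, 0.0, -1.0]]
force: [1.1, -1.0, 0.1]
finger_gap: 0.996
gripper_force: 0.0
```

Request:
play_rows(targets=[[[0,0,0],[-0.5,0,0],0],[[0,0,0],[-0.5,0,0],0],[[0,0,0],[-0.5,0,0],0],[[0,0,0],[-0.5,0,0],0],[[0,0,0],[-0.5,0,0],0],[[0,0,0],[-0.6,-0.07,0],0],[[0,0,0],[-0.6,-0.07,0],0],[[0,0,0],[-0.6,-0.07,0],0],[[0,0,0],[-0.6,-0.07,0],0],[[0,0,0],[-0.6,-0.07,0],0],[[0,0,0],[-0.6,-0.07,0],0],[[0,0,0],[-0.6,-0.07,0],0],[[0,0,0],[-0.6,-0.07,0],0],[[0,0,0],[-0.6,-0.07,0],0],[[0,0,0],[-0.6,-0.07,0],0],[[0,0,0],[-0.6,-0.07,0],0],[[0,0,0],[-0.6,-0.07,0],0],[[0,0,0],[-0.6,-0.07,0],0],[[0,0,0],[-0.4,-0.05,0],0],[[0,0,0],[-0.2,0,0],0]])

```text
clock: 5.82
ee_pos: [0.5835, 0.0555, 0.1014]
tool_rot: [[0.092, 0.996, -0.0], [0.996, -0.092, -0.0], [-0.0, -0.0, -1.0]]
force: [-0.2, 3.4, 3.1]
finger_gap: 1.002
gripper_force: 1.5
```

Run:
```python
from h import *
import pickle
c=cal("wrist"); save("wrist","w2.png"); pickle.dump(c,open("w2.pkl","wb"))
im=save("top","t2.png"); cv2.imwrite("pics/t2c.png",cv2.resize(im[140:240,170:310,::-1],(700,500),interpolation=2))
S=np.array([.575,-.030]);a=np.radians(-5.1);ex=np.array([np.cos(a),np.sin(a)]);ey=np.array([-np.sin(a),np.cos(a)])
s=r.state();t=s["ee_pos"][:2]; print((t-S)@ex,(t-S)@ey,s["force"],s["clock"])
```

```text
0.0008026688636975424 0.08595850070207069 [-0.16251395 -0.47944325 -0.77976315] 5.9167
```

View pics/w2.png

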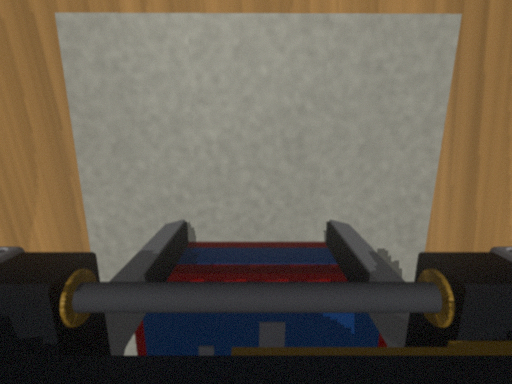

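View pics/t2c.png

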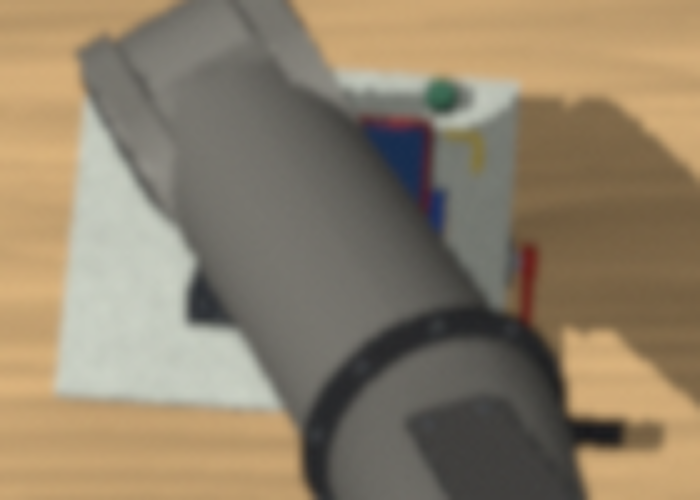

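The top view shows the box's far right top corner at crop (432,119) and its right edge running to (425,210). The wrist view shows the box square against both fingers.

```bash
cat >> h.py <<'E'
S=np.array([.575,-.030]);a=np.radians(-5.1);ex=np.array([np.cos(a),np.sin(a)]);ey=np.array([-np.sin(a),np.cos(a)])
def sp(p): return np.round([(p[:2]-S)@ex,(p[:2]-S)@ey],4)
E
python3 - <<'E'
from h import *
for u,v,z in[(432,119,.12),(425,210,.12),(370,118,.12),(483,132,.075)]: print(sp(onz("top",(170+u/5,140+v/5),z)))
E
```

```text
[ 0.0772 -0.0221]
[ 0.0146 -0.0216]
[0.0753 0.0195]
[ 0.0817 -0.0567]
```

Request:
play_rows(targets=[[[0,0,0],[-0.4,-0.02,0],0],[[0,0,0],[-0.4,-0.02,0],0],[[0,0,0],[-0.4,-0.02,0],0],[[0,0,0],[-0.4,-0.02,0],0],[[0,0,0],[-0.4,-0.02,0],0],[[0,0,0],[-0.4,0,0],0],[[0,0,0],[-0.2,0,0],0],[[0,0,0],[-0.2,0,0],0],[[0,0,0],[0,0,0],0],[[0,0,0],[0,0,0],0],[[0,0,0],[0,0,0],0]])

```text
clock: 6.83
ee_pos: [0.5803, 0.0287, 0.1016]
tool_rot: [[0.091, 0.996, 0.0], [0.996, -0.091, -0.0], [-0.0, 0.0, -1.0]]
force: [0.6, -0.8, 0.8]
finger_gap: 0.998
gripper_force: 0.0
```

Run:
```python
from h import *
s=r.state(); print(sp(s["ee_pos"]),s["ee_pos"],s["force"])
```

```text
[0.    0.059] [0.58025925 0.02874251 0.10155138] [ 0.57166538 -0.80525316  0.80206163]
```

Request:
play_rows(targets=[[[0,0,0],[0.5,0,0],0],[[0,0,0],[1,0,0],0],[[0,0,0],[1,0,-1],0],[[0,0,0],[2,0,-2],0],[[0,0,0],[2,0,-3],0],[[0,0,0],[2,0,-3],0],[[0,0,0],[2,0,-3],0],[[0,0,0],[2,0,-2],0],[[0,0,0],[1,0,-1],0],[[0,0,0],[0,0,0],0],[[0,0,0],[0,0,0],0],[[0,0,0],[0,0,0],0]])

```text
clock: 7.83
ee_pos: [0.592, 0.1617, 0.2499]
tool_rot: [[0.092, 0.996, -0.002], [0.996, -0.092, -0.001], [-0.001, -0.002, -1.0]]
force: [0.3, 0.0, 0.9]
finger_gap: 0.996
gripper_force: 0.0
```

Run:
```python
from h import *
import pickle
c=cal("wrist"); a=save("wrist","w3.png"); pickle.dump(c,open("w3.pkl","wb"))
b=save("top","t3.png"); d=save("side","s3.png")
z=lambda i:cv2.resize(i,(400,300),interpolation=2)
cv2.imwrite("pics/m3.png",np.vstack([np.hstack([cv2.resize(b[140:240,170:310],(400,286)),cv2.resize(d[150:255,165:312],(400,286))]),np.hstack([a[84:,56:456],a[84:,56:456]*0])])[:,:,::-1])
print(r.state()["ee_pos"])
```

```text
[0.59228037 0.16172508 0.25021212]
```

View pics/m3.png

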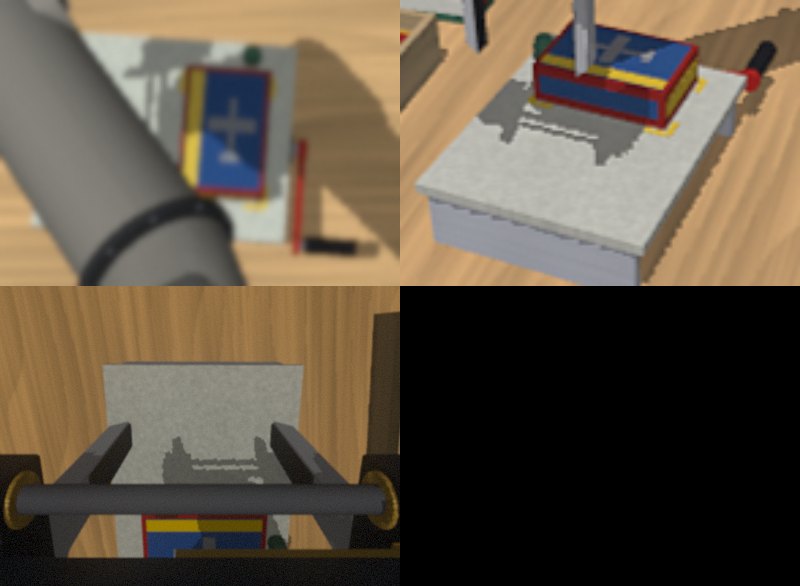

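The montage's top view shows box corners at (187,67), (271,70), (265,197) and (182,190), which sits inside the marks.

Run:
```python
from h import *
P=[sp(onz("top",(170+u*.35,140+v*.35),.12)) for u,v in[(187,67),(271,70),(265,197),(182,190)]]
print(P,np.mean(P,0))
g=[sp(onz("top",(170+u*.35,140+v*.35),.06)) for u,v in[(305,245),(356,247)]];print(g)
t=np.array([.4446,-.1528]);s=r.state();d=t-s["ee_pos"][:2];R=s["tool_rot"];print("to grip tool axes cm",100*(R.T@np.r_[d,.06-s["ee_pos"][2]]))
```

```text
[array([0.074 , 0.0482]), array([ 0.0766, -0.0506]), array([-0.0744, -0.0531]), array([-0.0724,  0.043 ])] [ 0.00095  -0.003125]
[array([-0.1194, -0.1038]), array([-0.1179, -0.1644])]
to grip tool axes cm [-32.67272614 -11.74714489  19.06985246]
```

Request:
play_rows(targets=[[[0,0,0],[-2.5,-0.9,0],0],[[0,0,0],[-2.5,-0.9,0],0],[[0,0,0],[-2.5,-0.9,0],0],[[0,0,0],[-2.5,-0.9,0],0],[[0,0,0],[-2.5,-0.9,0],0],[[0,0,0],[-2.5,-0.9,0],0],[[0,0,0],[-2.5,-0.9,0],0],[[0,0,0],[-2.5,-0.9,0],0],[[0,0,0],[-2.5,-0.9,0],0],[[0,0,0],[-2.5,-0.9,0],0],[[0,0,0],[-2.5,-0.9,0],0],[[0,0,0],[-2.5,-0.9,0],0],[[0,0,0],[-2.7,-0.9,0],0],[[0,0,0],[0,0,3],0],[[0,0,0],[0,0,3],0],[[0,0,0],[0,0,3],0],[[0,0,0],[0,0,0],0],[[0,0,0],[0,0,0],0],[[0,0,0],[0,0,0],0]])

```text
clock: 9.57
ee_pos: [0.4466, -0.152, 0.1626]
tool_rot: [[0.092, 0.996, 0.001], [0.996, -0.092, 0.0], [0.0, 0.001, -1.0]]
force: [0.0, 0.1, 0.5]
finger_gap: 0.999
gripper_force: 0.0
```

Run:
```python
from h import *
import pickle
c=cal("wrist"); a=save("wrist","w4.png"); pickle.dump(c,open("w4.pkl","wb"))
b=save("top","t4.png"); d=save("side","s4.png")
cv2.imwrite("pics/m4.png",np.vstack([np.hstack([cv2.resize(b[140:240,170:310],(400,286)),cv2.resize(d[120:225,215:362],(400,286))]),np.hstack([a[84:,56:456],a[84:,56:456]*0])])[:,:,::-1])
s=r.state();d=np.array([.4446,-.1528])-s["ee_pos"][:2];print(s["ee_pos"],100*(s["tool_rot"].T@np.r_[d,.06-s["ee_pos"][2]]))
```

```text
[ 0.44695583 -0.15204612  0.16300423] [-0.08932702 -0.24980049 10.29997608]
```

View pics/m4.png

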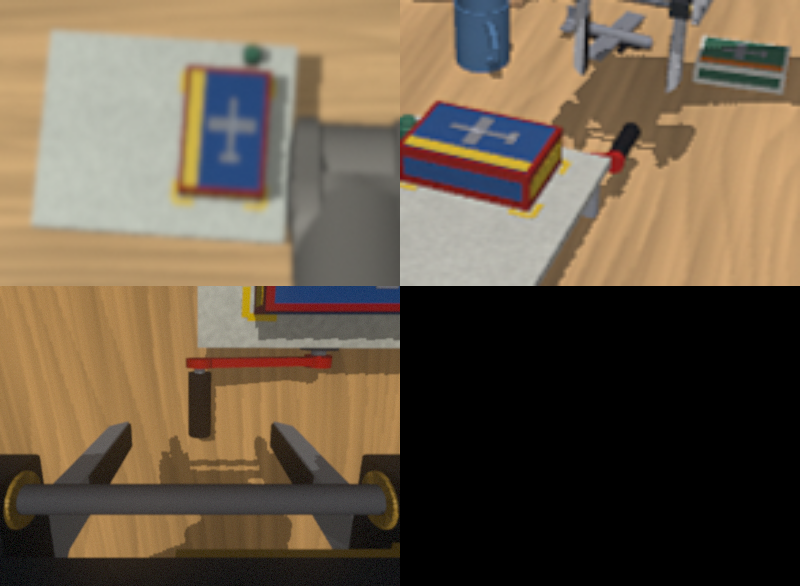

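The wrist view shows the grip at full-image (256,170)–(256,235), midway between the fingers. The box is well inside the marks in the top view.

Run:
```python
from h import *
import pickle
c=pickle.load(open("w4.pkl","rb"))
for v in(171,203,234): print(onz("",(256,v),.065,c))
print(tri(ray("",(256,203),c),ray("side",(297.8,170.6))),tri(ray("",(256,203),c),ray("top",(285.6,226.2))))
```

```text
[ 0.44910259 -0.1226662   0.065     ]
[ 0.4462935  -0.15313126  0.065     ]
[ 0.44341727 -0.18432435  0.065     ]
(array([ 0.44393803, -0.1534824 ,  0.0659821 ]), np.float64(0.0049001775210720366)) (array([ 0.44528942, -0.15331284,  0.06180237]), np.float64(0.0022554565447862134))
```

Request:
play_rows(targets=[[[0,0,0],[-0.1,-0.15,2],0],[[0,0,0],[0,0,2],0],[[0,0,0],[0,0,2],0],[[0,0,0],[0,0,2],0],[[0,0,0],[0,0,1.5],0],[[0,0,0],[0,0,0.6],0],[[0,0,0],[0,0,0],0],[[0,0,0],[0,0,0],0],[[0,0,0],[0,0,0],1],[[0,0,0],[0,0,0],1],[[0,0,0],[0,0,0],1],[[0,0,0],[0,0,0],1],[[0,0,0],[0,0,0],1],[[0,0,0],[0,0,0],1],[[0,0,0],[0,0,0],1],[[0,0,0],[0,0,0],1],[[0,0,0],[0,0,0],1],[[0,0,0],[0,0,0],1]], newtons=30)

```text
clock: 11.22
ee_pos: [0.4445, -0.1526, 0.0605]
tool_rot: [[0.092, 0.996, -0.0], [0.996, -0.092, 0.0], [0.0, -0.0, -1.0]]
force: [0.2, 0.3, 0.3]
finger_gap: 0.327
gripper_force: 0.0
```

Request:
play_rows(targets=[[[0,0,0],[0,0,0],1],[[0,0,0],[0,0,0],1],[[0,0,0],[0,0,0],1],[[0,0,0],[0,0,0],1],[[0,0,0],[0,0,0],1],[[0,0,0],[0,0,0],1]])

```text
clock: 11.72
ee_pos: [0.4451, -0.1527, 0.0607]
tool_rot: [[0.091, 0.996, 0.001], [0.996, -0.091, -0.0], [0.0, 0.001, -1.0]]
force: [4.7, -0.3, -0.1]
finger_gap: 0.224
gripper_force: 30.0
```

Run:
```python
import numpy as np
a0=0.17; L=12
p=lambda c:np.array([-L*np.cos(a0+c),L*np.sin(a0+c)])
cs=np.linspace(0,1.4,21)
for i in range(20):
    d=p(cs[i+1])-p(cs[i]); print(np.round([d[0],-d[1]],2))
```

```text
[ 0.17 -0.82]
[ 0.23 -0.81]
[ 0.28 -0.79]
[ 0.34 -0.77]
[ 0.39 -0.74]
[ 0.44 -0.71]
[ 0.49 -0.68]
[ 0.54 -0.65]
[ 0.58 -0.61]
[ 0.62 -0.56]
[ 0.66 -0.52]
[ 0.7  -0.47]
[ 0.73 -0.42]
[ 0.75 -0.37]
[ 0.78 -0.32]
[ 0.8  -0.26]
[ 0.81 -0.2 ]
[ 0.83 -0.15]
[ 0.84 -0.09]
[ 0.84 -0.03]
```

Request:
play_rows(targets=[[[0,0,0],[0,0.17,-0.82],1],[[0,0,0],[0,0.23,-0.81],1],[[0,0,0],[0,0.28,-0.79],1],[[0,0,0],[0,0.34,-0.77],1],[[0,0,0],[0,0.39,-0.74],1],[[0,0,0],[0,0.44,-0.71],1],[[0,0,0],[0,0.49,-0.68],1],[[0,0,0],[0,0.54,-0.65],1],[[0,0,0],[0,0.58,-0.61],1],[[0,0,0],[0,0.62,-0.56],1],[[0,0,0],[0,0,0],1]])

```text
clock: 12.63
ee_pos: [0.4857, -0.1565, 0.1322]
tool_rot: [[0.092, 0.996, -0.0], [0.996, -0.092, 0.0], [0.0, -0.0, -1.0]]
force: [1.4, -0.9, -7.5]
finger_gap: 0.227
gripper_force: 30.0
```

Request:
play_rows(targets=[[[0,0,0],[0,0.33,-0.26],1],[[0,0,0],[0,0.33,-0.26],1],[[0,0,0],[0,0.35,-0.24],1],[[0,0,0],[0,0.35,-0.23],1],[[0,0,0],[0,0.73,-0.42],1],[[0,0,0],[0,0.75,-0.37],1],[[0,0,0],[0,0.78,-0.32],1],[[0,0,0],[0,0.8,-0.26],1],[[0,0,0],[0,0.81,-0.2],1],[[0,0,0],[0,0.83,-0.15],1],[[0,0,0],[0,0.84,-0.09],1],[[0,0,0],[0,0.84,-0.03],1],[[0,0,0],[0,0,0],1],[[0,0,0],[0,0,0],1],[[0,0,0],[0,0,0],1],[[0,0,0],[0,0,0],1]])

```text
clock: 13.97
ee_pos: [0.5624, -0.1638, 0.1605]
tool_rot: [[0.092, 0.996, 0.0], [0.996, -0.092, -0.0], [-0.0, 0.0, -1.0]]
force: [-4.2, -4.3, 2.2]
finger_gap: 0.225
gripper_force: 30.0
```

Run:
```python
from h import *
a=save("wrist","w5.png"); b=save("top","t5.png"); d=save("side","s5.png")
cv2.imwrite("pics/m5.png",np.vstack([np.hstack([cv2.resize(b[140:240,170:310],(400,286)),cv2.resize(d[120:225,215:362],(400,286))]),np.hstack([a[84:,56:456],cv2.resize(d[150:255,165:312],(400,300))])])[:,:,::-1])
s=r.state();print(s["clock"],s["ee_pos"],sp(s["ee_pos"]),s["force"],s["gripper_force"],s["finger_gap"])
```

```text
14.1167 [ 0.56240098 -0.16372067  0.16055901] [-0.0007 -0.1343] [-4.34817839 -2.45218464  1.86804148] 29.99705672264099 0.22642025626662524
```

View pics/m5.png

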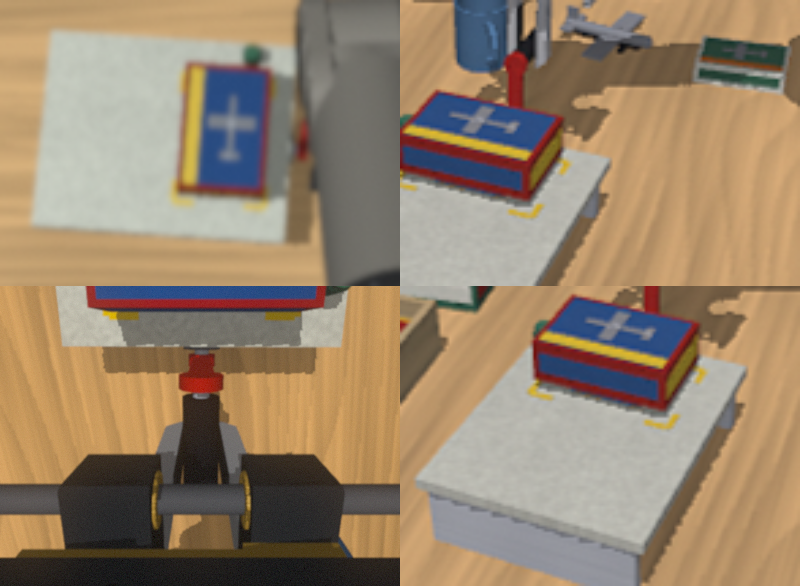

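The views show the lever upright, pinched by its grip, and the box raised level over the marks with a shadow gap beneath it. I'm handing in.

```bash
python3 -c "
from station import r
print(r.hand_in())"
```

```text
the job is handed in; nothing more can be done
None
```

I handed the job in at about 14 s: the box measured about 3 mm from its mark centre before the lift and looked square, raised and level on the pad, with the lever held straight up by its grip at 30 N. No verdict was returned.

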